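Draw a trapped clamp key out of its slot with a hooked pick

TASK

The brass key of the grey clamp base has slipped back under the slot's roof, where fingers cannot get at it. Take the hooked pick from its blue stand, catch the key's cross pin with the hook, and draw the key out into the open window until you feel it bear on the sprung red stop; hold it there for about a second with roughly 6 N, never more than 13 N, without touching the key with the fingers. Then unhook, leaving the key lying in the window, and put the pick back upright in its stand, leaving the jar, the chuck and the tweezers where they are.

Things in the scene. Friction and masses are not known exactly. Their poses are not given: they have to be found in the camera images.
- clamp_base: Fixed grey clamp base, 178 x 60 x 29 mm, slot along x. Origin on the underside's centre line, below the edge where roof and window meet. Slot: floor z = 4 mm, 18 mm wide, 19 mm high. x = 0 to 80 mm: aluminium roof, z = 23 to 29 mm, with a 10 mm wide gap along y = 0 open from above. x = -74 to 0 mm: window, open over the full 18 mm, wall tops z = 23 mm. x = -98 to -74 mm: solid, 29 mm high.
- key: Loose brass key, 35 to 70 g, flat in the slot, 36 (x) x 16 (y) x 12 mm, origin at the centre of its underside, axes as the clamp base's. Solid front wall at x = -18 mm (meets the stop pad); two side bars along x, 11 mm apart, full length; a 4 mm floor plate only for x < 0, open below and above for x > 0. Starts wholly under the roof, centre 20 to 40 mm from the window, and slides with under 1 N.
- key_pin (a point): Middle of the key's cross pin (4 mm thick, along y, joins the two side bars) at x = +14, z = +10 mm from the key's origin; its underside is 8 mm above the slot floor. The pick goes down into the slot behind the key (+x side) and its toe slides under the pin.
- pick: Loose hooked pick, 70 g, upright in its stand. Origin on the shank axis at the foot's underside, +z up the tool. Steel shank 4 mm thick; at its foot a 4 mm thick toe (z = 0 to 4 mm) reaches to x = -7.5 mm. Dark collar, 36 mm across, z = 60 to 65 mm. Square orange handle 14 x 14 mm, faces across x and y, z = 65 to 125 mm.
- pick_handle (a point): Middle of the pick's handle, 95 mm above the pick's origin.
- pick_stand: Fixed blue block 60 x 60 x 66 mm with an upright through hole 20 mm in diameter at its centre; origin at the centre of its underside. The pick's collar rests on its top, so the pick's origin is then 6 mm above the stand's.
- specimen_jar: Bystander: clear jar with yellow lid, 58 mm diameter, 59 mm high, origin at the centre of its underside.
- chuck_round: Bystander: grey specimen chuck with brass screw, 29 x 37 x 28 mm, origin at its underside.
- tweezers_fine: Bystander: steel tweezers lying flat, 14 x 118 x 10 mm, origin at the underside.
- stop_housing (a point): Fixed point on the clamp base at x = -74, y = 0, z = 12.5 mm: end face of the window, out of which the red stop pad (14 mm wide) sticks. The pad's face at rest is 6 to 30 mm from here towards +x: how far is not measured, it must be found by feel. Pushed to -x the pad yields 0.4 mm per N and is solid after 6 mm. Its brass knob reaches up to 42 mm out of the housing on the other side.

How it is judged (in metres and radians):
On the way, in this order (a step that is already met when the one before it is completed fails the run):
1. the pick is lifted out of its stand (z of pick in the frame of pick_stand above 0.06 m), for 0.1 s.
2. with the pick, the key, wholly out in the window, is held against the sprung stop with 3 to 13 N for 0.4 s (x of key in the frame of clamp_base below -0.021 m and contact force between pick and key between 3 and 13 N and contact force between key and clamp_base above 3 N), for 0.4 s.
At the end, for the whole second after the job is handed in: The key lies flat and at rest on the slot floor, wholly in the window (centre 18 to 53 mm from the roof edge); the pick stands at rest in its stand, upright within 0.12 rad, collar down (origin within 12 mm of the hole axis, at most 10 mm above the stand underside) (x of key in the frame of clamp_base between -0.053 and -0.018 m and z of key in the frame of clamp_base below 0.008 m and angle between key's own z axis and vertical below 0.15 rad and linear speed of each of key, pick below 0.02 m/s and horizontal distance between pick and pick_stand below 0.012 m and z of pick in the frame of pick_stand below 0.01 m and angle between pick's own z axis and vertical below 0.12 rad); the robot touches nothing.
It fails at once if the pick presses on the key with more than 16 N (contact force between pick and key above 16 N).
It fails at once if the pick presses on the clamp base with more than 20 N (contact force between pick and clamp_base above 20 N).
It fails at once if the fingers touch the key (contact force between the fingers and key above 0.5 N).
It fails at once if jar, chuck or tweezers moved by more than 15 mm (distance of any of specimen_jar, chuck_round, tweezers_fine from where it was at the start of the episode above 0.015 m).
It also fails if it takes over 58 s, if anything falls off the work surface, if the arm or the gripper's body presses on something with over 40 N, if the wrist force passes 120 N, or if a joint passes its speed limit or range.

ROBOT

A 7-joint arm with a two-finger parallel gripper is mounted at the origin on a cart in front of the work surface, level with it; the furniture and walls round the work are solid. World frame = base frame: x ahead of the robot, y to its left, z up, the work surface at z = 0. Lengths are in m, angles in degrees, forces in N, time in s.
With the tool pointing down it reaches from about 0.35 to 0.9 m from the base axis. Payload 8.1 kg.
Tool frame: the origin (TCP) lies midway between the tips of the shut fingers; the grasp point (between the pads) lies 19 mm behind it; z points along the fingers, y is the line along which they close (so a half turn about z gives the same grasp; the last joint's range is limited). The gripper opens to 85 mm and grips with 20 to 120 N. Pads are 22 mm wide; open, the fingers measure 114 mm over their backs; the gripper's body (76 mm by 85 mm) begins 54 mm behind the grasp point. The pads swing forward as they close: fully open they stand 13 mm farther back than shut.
Start: joints at [59.038, 24.895, 1.432, 90.138, -0.665, 64.973, -4.303], TCP at [0.265, -0.566, 0.231] pointing down, gripper open.
Joint ranges: [-149.89, 149.89], [-25.12, 119.58], [-72.63, 75.52], [4.76, 147.25], [-75.54, 255.54], [6.69, 114.76], [-157.13, 157.13]. Speed limits (degrees/s): [127.2, 127.2, 172.46, 172.46, 180, 180, 180].

INTERFACE

Orientations are given as a 3x3 rotation matrix whose columns are the frame's x, y, z axes.
In Python, from workcell import r, fingers, kin, cams, workorder, get_time, get_joints, get_joint_vel, get_tau, get_tcp_pos, get_tcp_rot, get_force, get_wrist_torque, get_width, get_grasp_force gives the robot as it stands. Calls block until the motion is done:
- r.move_ptp(position, orientation): joint-space move of the TCP to a pose.
- r.movel(position, rotation=None, speed=0.15): straight line of the TCP; rotation=None keeps the orientation; speed is the mean speed in m/s.
- r.move_j(angles): joint-space move.
- fingers.open_jaws() and fingers.clamp(newtons=None): open the fingers fully, or close them until they stop; newtons is the grip in N (None keeps the last).
- r.sleep(seconds).
- kin.inverse_kinematics(position, orientation): joint angles nearest the present ones, or None.
- cams.grab_frame(name): name is "scene" or "top" or "wrist"; returns the picture (400x640x3 uint8, blue, green, red); there is no depth.
- cams.camera_model(name): a dict with "camera_matrix" (3x3 intrinsics, pixels), "position" and "rotation" of the camera in the world. Camera axes: x right, y down, z forward; pixel columns grow to the right and rows downward; lengths in m; the calibration is good to about 2 mm. A picture is of the moment at which its call begins: read the wrist's pose just before it. camera_model takes no time and is no camera call; for the wrist camera it gives the pose at the moment of the call.
A pose or a line that the arm cannot do raises r.Unreachable and nothing moves.
- workorder.close_job(): hands the job in; it is judged then, once.
Readings, each from a call of its own:
- get_time(): time.
- get_joints(): joint angles.
- get_joint_vel(): joint speeds.
- get_tau(): joint torques, N m.
- get_tcp_pos(): TCP position.
- get_tcp_rot(): TCP orientation.
- get_force(): force on the tool from outside, world axes, zero at the start.
- get_wrist_torque(): the same for the moment, N m.
- get_width(): finger opening in m.
- get_grasp_force(): force on a finger pad.
Only numpy, scipy, OpenCV 4.12 (cv2) and the standard library are available. Lean on these libraries where they do the work, as an engineer would, in place of code of your own. Each camera call takes 0.05 s, during which the arm holds its last target. There are 200 camera calls.

## Working session

There is one attempt and no reset: what is moved stays moved. The work goes in short steps, each a Python script; the robot and the scene stay as the last script left them, time stands still between calls to the robot, and variables do not carry over. Pictures are saved under pics/ and viewed, at most 10 in all, crops included, and the job is handed in when it is done.

```bash
mkdir -p pics; ls; python3 - <<'E'
from workcell import *
import cv2,numpy as np
for n in("scene","top"):
    im=cams.grab_frame(n);cv2.imwrite(f"pics/{n}0.png",im)
    m=cams.camera_model(n);print(n,np.round(m["camera_matrix"],1).tolist(),np.round(m["position"],3),np.round(m["rotation"],3).tolist())
print(get_time(),get_force())
E
```

```text
pics
scene [[371.9, 0.0, 314.6], [0.0, 371.9, 198.8], [0.0, 0.0, 1.0]] [0.154 0.642 0.643] [[-0.811, -0.361, 0.46], [-0.584, 0.479, -0.655], [0.016, -0.8, -0.599]]
top [[362.1, 0.0, 322.4], [0.0, 362.1, 193.4], [0.0, 0.0, 1.0]] [0.441 0.081 0.935] [[0.029, -0.984, 0.176], [-0.999, -0.033, -0.02], [0.025, -0.176, -0.984]]
0.1 [ 0.18009769 -0.01092377 -0.63031641]
```

View pics/scene0.png

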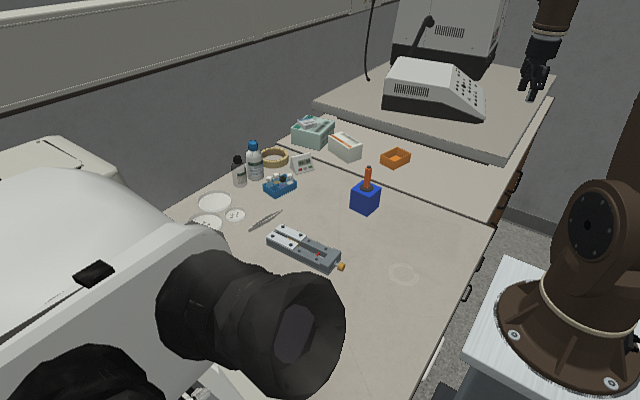

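View pics/top0.png

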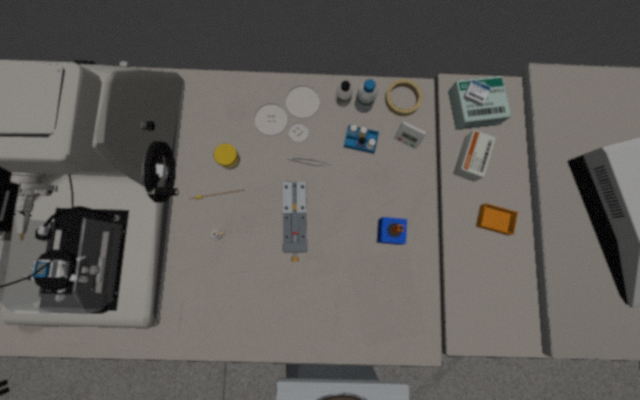

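The scene view shows the blue stand with the orange pick at about (366,195) and the clamp base at (303,248), with its brass knob towards the robot. In the top view the clamp is at (294,217), with the light roof above at (294,196) and the knob at (295,258). The stand is at (393,231), the jar at (226,155), the chuck at (217,234) and the tweezers at (309,161).

```bash
cat > h.py <<'E'
from workcell import *
import cv2,numpy as np
def ray(m,px,z):
    K=np.array(m["camera_matrix"]);R=np.array(m["rotation"]);p=np.array(m["position"])
    d=R@np.linalg.solve(K,[px[0],px[1],1.]);return p+d*(z-p[2])/d[2]
def proj(m,P):
    K=np.array(m["camera_matrix"]);R=np.array(m["rotation"]);p=np.array(m["position"])
    c=K@(R.T@(np.array(P)-p));return c[:2]/c[2]
def down(a):  # tool down, tool x axis at world angle a (deg)
    c,s=np.cos(np.radians(a)),np.sin(np.radians(a))
    return np.array([[c,s,0],[s,-c,0],[0,0,-1.]])
def snap(n,f):
    m=cams.camera_model(n);im=cams.grab_frame(n);cv2.imwrite(f"pics/{f}.png",im)
    import pickle;pickle.dump(m,open(f"pics/{f}.pkl","wb"));return m,im
E
python3 - <<'E'
from h import *
m=cams.camera_model("top")
for n,px,z in [("stand",(393,231),.06),("handle top",(397,229),.131),("roof far end",(294,182),.029),("solid end",(295,251),.029),("edge",(294,213),.026),("knob",(295,258),.0125),("jar",(226,155),.059),("chuck",(217,234),.02),("tweez",(309,161),.005)]:
    print(n,np.round(ray(m,px,z),3))
w=cams.camera_model("wrist");R=get_tcp_rot();print(np.round(R,3).tolist(),np.round(R.T@(np.array(w["position"])-get_tcp_pos()),3),np.round(R.T@w["rotation"],3).tolist(),np.round(w["camera_matrix"],0).tolist())
E
```

```text
stand [ 0.511 -0.11   0.06 ]
handle top [ 0.51  -0.104  0.131]
roof far end [0.63  0.136 0.029]
solid end [0.457 0.126 0.029]
edge [0.551 0.133 0.026]
knob [0.44  0.126 0.012]
jar [0.687 0.306 0.059]
chuck [0.493 0.323 0.02 ]
tweez [0.694 0.1   0.005]
[[0.906, 0.424, -0.001], [0.424, -0.906, 0.001], [-0.0, -0.001, -1.0]] [ 0.084 -0.001 -0.143] [[0.0, -0.947, -0.322], [1.0, -0.0, 0.0], [-0.0, -0.322, 0.947]] [[321.0, 0.0, 319.0], [0.0, 321.0, 203.0], [0.0, 0.0, 1.0]]
```

```bash
python3 - <<'E'
from h import *
for nm,P in (("stand",(.51,-.107)),("clamp",(.54,.13))):
    for a in range(-180,180,45):
        q=kin.inverse_kinematics([P[0],P[1],.2],down(a));print(nm,a,None if q is None else np.round(q,0).tolist())
r.move_ptp([.51-.05,-.107+.05,.22],down(-45));print(get_time())
snap("wrist","w_stand")
try:
    r.move_ptp([.545,.205,.2],down(-90))
except r.Unreachable: print("unr"); r.move_ptp([.545,.055,.2],down(90))
print(get_time(),np.round(get_joints()),get_tcp_pos())
snap("wrist","w_clamp")
a=cv2.imread("pics/w_stand.png");b=cv2.imread("pics/w_clamp.png")
cv2.imwrite("pics/ab.png",cv2.resize(np.vstack([a,b]),None,fx=.75,fy=.75))
E
```

```text
stand -180 [36.0, 22.0, -40.0, 104.0, 16.0, 59.0, 80.0]
stand -135 [49.0, 29.0, -61.0, 104.0, 28.0, 64.0, 114.0]
stand -90 [-40.0, 28.0, 67.0, 110.0, -30.0, 61.0, -141.0]
stand -45 [7.0, 17.0, -1.0, 107.0, 0.0, 56.0, -129.0]
stand 0 [14.0, 18.0, -10.0, 106.0, 4.0, 56.0, -88.0]
stand 45 [21.0, 18.0, -19.0, 106.0, 7.0, 57.0, -46.0]
stand 90 [28.0, 20.0, -28.0, 105.0, 11.0, 58.0, -5.0]
stand 135 [32.0, 21.0, -34.0, 105.0, 14.0, 58.0, 38.0]
clamp -180 [15.0, 28.0, -48.0, 100.0, 23.0, 63.0, 50.0]
clamp -135 [22.0, 33.0, -61.0, 99.0, 31.0, 67.0, 88.0]
clamp -90 [22.0, 33.0, -61.0, 99.0, 31.0, 67.0, 133.0]
clamp -45 [-63.0, 32.0, 66.0, 106.0, -33.0, 64.0, -119.0]
clamp 0 [3.0, 23.0, -30.0, 100.0, 13.0, 60.0, -122.0]
clamp 45 [7.0, 24.0, -35.0, 100.0, 16.0, 61.0, -79.0]
clamp 90 [9.0, 25.0, -39.0, 100.0, 18.0, 61.0, -36.0]
clamp 135 [13.0, 27.0, -44.0, 100.0, 21.0, 62.0, 7.0]
2.0917
5.925 [ 14.  35. -61.  95.  33.  69. 125.] [0.54502052 0.20488754 0.19999382]
```

View pics/ab.png

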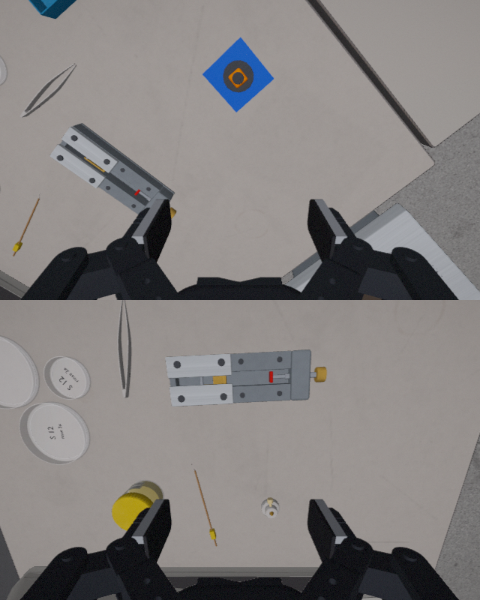

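The upper half shows the stand with the pick at about (238,77). The lower half shows the clamp spanning (167–310, 350–405), the brass key seen through the gap at (220,380), and the red pad at (271,377).

```bash
python3 - <<'E'
from h import *
a=cv2.imread("pics/w_stand.png")[40:160,255:375];b=cv2.imread("pics/w_clamp.png")[55:155,210:450]
A=cv2.resize(a,None,fx=2.5,fy=2.5,interpolation=cv2.INTER_CUBIC);B=cv2.resize(b,None,fx=3,fy=3,interpolation=cv2.INTER_CUBIC)
c=np.zeros((600,720,3),np.uint8);c[:300]=B;c[300:600,:300]=A
cv2.imwrite("pics/crop.png",c)
import pickle
m=pickle.load(open("pics/w_stand.pkl","rb"));im=cv2.imread("pics/w_stand.png");hsv=cv2.cvtColor(im,cv2.COLOR_BGR2HSV)
roi=np.zeros(im.shape[:2],np.uint8);roi[40:160,255:375]=255
def big(mask,hull=True):
    cs,_=cv2.findContours(mask,cv2.RETR_EXTERNAL,cv2.CHAIN_APPROX_NONE);return max(cs,key=cv2.contourArea)
blue=cv2.inRange(hsv,(105,120,40),(130,255,255))&roi
c=big(blue);box=cv2.boxPoints(cv2.minAreaRect(c));W=np.array([ray(m,p,.066)[:2] for p in box]);print("stand",W.mean(0),np.linalg.norm(W-np.roll(W,1,0),axis=1),np.degrees(np.arctan2(*(W[1]-W[0])[::-1])))
org=cv2.inRange(hsv,(5,130,60),(22,255,255))&roi
c=big(org);print("orange area",cv2.contourArea(c));box=cv2.boxPoints(cv2.minAreaRect(c));W=np.array([ray(m,p,.131)[:2] for p in box]);print("handle",W.mean(0),np.linalg.norm(W-np.roll(W,1,0),axis=1),np.degrees(np.arctan2(*(W[1]-W[0])[::-1])))
m=pickle.load(open("pics/w_clamp.pkl","rb"));im=cv2.imread("pics/w_clamp.png");hsv=cv2.cvtColor(im,cv2.COLOR_BGR2HSV)
roi=np.zeros(im.shape[:2],np.uint8);roi[55:155,210:450]=255
for n,lo,hi,z in(("red",(0,130,60),(6,255,255),.02),("red2",(172,130,60),(180,255,255),.02),("brass",(14,100,60),(30,255,255),.016)):
    k=cv2.inRange(hsv,lo,hi)&roi
    cs,_=cv2.findContours(k,cv2.RETR_EXTERNAL,cv2.CHAIN_APPROX_NONE)
    for c in cs:
        if cv2.contourArea(c)>12:
            x,y,w,h=cv2.boundingRect(c);print(n,(x,y,w,h),ray(m,(x-.0,y+h/2),z)[:2],ray(m,(x+w,y+h/2),z)[:2])
E
```

```text
stand [ 0.51588163 -0.11008843] [0.06225754 0.05928059 0.05968002 0.06223477] -96.07465513750523
orange area 387.0
handle [ 0.51536745 -0.10965953] [0.01413127 0.01389494 0.01396728 0.01410667] -98.0179923634679
red (359, 95, 5, 15) [0.50689611 0.13137215] [0.50209604 0.13137426]
brass (284, 101, 18, 11) [0.57945025 0.13517045] [0.56188605 0.1351781 ]
brass (419, 89, 17, 20) [0.44843159 0.12826307] [0.43196647 0.12827035]
```

View pics/crop.png

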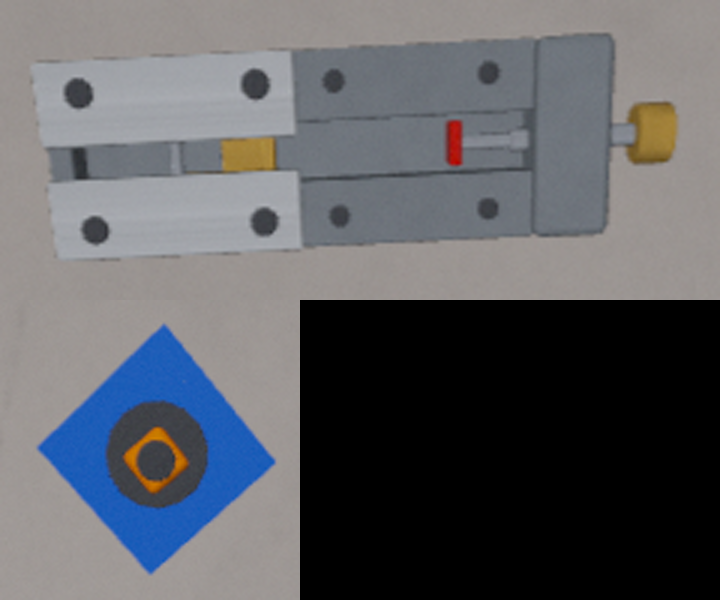

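The crop clearly shows the roof corners, the key's front plate from 222 to 275, the grey cross pin at 176, and the red pad face at 447. The handle is centred in the stand, with its yaw about −7° (mod 90). Next I'll fit the clamp frame, grip the pick, lift it and look for the toe.

```bash
python3 - <<'E'
from h import *
import pickle
m=pickle.load(open("pics/w_clamp.pkl","rb"))
f=lambda x,y,z:ray(m,(210+x/3-.33,55+y/3-.33),z)[:2]
C=[((33,64),(80,-30)),((57,259),(80,30)),((294,52),(0,-30)),((302,248),(0,30)),((612,35),(-98,-30)),((605,233),(-98,30))]
W=np.array([f(*p,.029) for p,_ in C]);L=np.array([q for _,q in C])/1000.
# image up = world -y
A,_=cv2.estimateAffinePartial2D(L,W);
yaw=np.arctan2(A[1,0],A[0,0]);print("scale",np.hypot(A[0,0],A[1,0]),"yaw",np.degrees(yaw),"org",A[:,2])
print(np.round((W-(L@A[:,:2].T+A[:,2]))*1000,1).tolist())
R=np.array([[np.cos(yaw),-np.sin(yaw)],[np.sin(yaw),np.cos(yaw)]]);o=W.mean(0)-R@L.mean(0);print("origin",o)
np.savez("clamp.npz",o=o,yaw=yaw)
for n,p,z in(("keyfront",(275,154),.016),("plate rear",(222,154),.008),("pin",(176,158),.016),("pad",(447,142),.0185)):
    print(n,np.round(R.T@(f(*p,z)-o)*1000,1))
T=down(83)
r.move_ptp([.5155,-.1099,.19],T);
r.movel([.5155,-.1099,.082],speed=.1)
fingers.clamp(90);print(get_width(),get_grasp_force(),get_force(),get_time())
r.movel([.5155,-.1099,.20],speed=.1);print(get_width(),get_time(),get_force())
m,im=snap("wrist","lift");cv2.imwrite("pics/liftc.png",im[100:400,150:490])
r_=get_tcp_rot();print(proj(m,np.array(get_tcp_pos())+[0,0,-.076]))
E
```

```text
scale 0.9858461474571143 yaw 2.6045916655668298 org [0.55480976 0.13381433]
[[-0.1, 0.2], [0.6, -0.2], [-0.6, 0.4], [0.2, -0.1], [0.3, 0.1], [-0.4, -0.4]]
origin [0.55489459 0.13381819]
keyfront [7.7 0.5]
plate rear [25.7  0. ]
pin [39.9  0.3]
pad [-47.9  -0.7]
0.012774361900499095 87.59307146072388 [-0.30314041  0.27412825  5.35758964] 9.5417
0.012833878112574797 10.875 [-0.32658907  0.74488603 -0.55438915]
[318.41370872 215.3669378 ]
```

View pics/liftc.png

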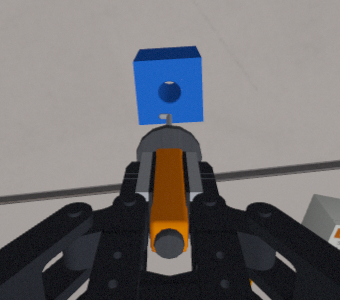

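The toe shows at crop (163,117), pointing left along tool −y. That is world −x, so the pick's yaw is about −7°, and the shank lies along the tool axis. The key centre is at x≈25.8 mm and two features agree on it. Next I'll hover over the gap and check.

```bash
cat >> h.py <<'E'
_d=np.load("clamp.npz");YAW=float(_d["yaw"]);O=_d["o"];A=90+np.degrees(YAW)
def cw(x,y,z): # clamp mm -> world m of TCP with pick foot there
    c,s=np.cos(YAW),np.sin(YAW);return np.array([O[0]+(c*x-s*y)/1000,O[1]+(s*x+c*y)/1000,z/1000+.076])
def wc(p):
    c,s=np.cos(YAW),np.sin(YAW);d=(np.array(p[:2])-O)*1000;return np.array([c*d[0]+s*d[1],-s*d[0]+c*d[1],(p[2]-.076)*1000])
def fx(): # force along clamp x,y,z
    f=np.array(get_force());c,s=np.cos(YAW),np.sin(YAW);return np.array([c*f[0]+s*f[1],-s*f[0]+c*f[1],f[2]])
E
python3 - <<'E'
from h import *
r.move_ptp(cw(56,0,70),down(A))
r.movel(cw(56,0,33),speed=.1)
r.sleep(.2);m,im=snap("wrist","hover")
for p in ((56,0,33),(48.5,0,33)):
    print(proj(m,cw(*p)-[0,0,.076]))
print(fx(),wc(get_tcp_pos()),get_time(),get_joints())
cv2.imwrite("pics/hoverc.png",cv2.resize(im[120:270,230:410],None,fx=4,fy=4,interpolation=cv2.INTER_CUBIC))
E
```

```text
[317.26837762 214.8446835 ]
[307.01774357 214.85145371]
[ 0.51112822 -1.47326983 -1.03251044] [5.64110354e+01 2.47345472e-02 3.36345364e+01] 12.7417 [-40.57097508  35.22653684  35.30476437  99.76591187 -24.71698071
  52.89576293   7.58259931]
```

View pics/hoverc.png

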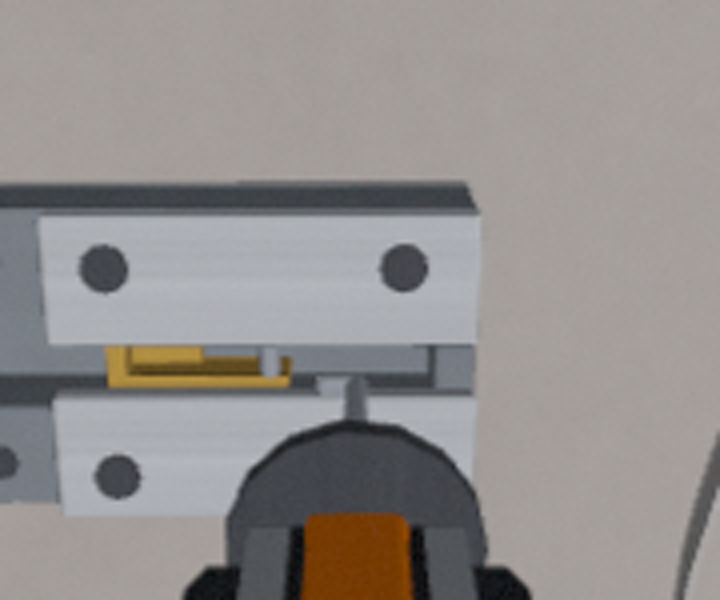

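```bash
python3 - <<'E'
from h import *
m=cams.camera_model("wrist")
for p in ((50,-5,29),(50,5,29),(50,0,29),(49,-2,37),(49,2,37),(48.5,2,33),(80,0,29),(0,0,29),(40,0,16)):
    q=proj(m,cw(*p)-[0,0,.076]);print(p,np.round((q-[230,120])*4,0))
E
```

```text
(50, -5, 29) [318. 397.]
(50, 5, 29) [317. 347.]
(50, 0, 29) [317. 372.]
(49, -2, 37) [311. 398.]
(49, 2, 37) [311. 378.]
(48.5, 2, 33) [308. 370.]
(80, 0, 29) [479. 372.]
(0, 0, 29) [ 48. 372.]
(40, 0, 16) [268. 349.]
```

The predicted gap rim (rows 347–397) matches what I see (343–395). The toe sits over the gap, so I'll shift +0.5 mm in y and descend.

```bash
python3 - <<'E'
from h import *
r.movel(cw(56,.5,33),speed=.05);r.sleep(.2);b=fx();print("base",b)
for z in (27,20,14,9,7,6.2):
    r.movel(cw(56,.5,z),speed=.05)
    f=fx()-b
    if np.abs(f).max()>4: print("contact",z,f);break
r.sleep(.2);print(fx()-b,wc(get_tcp_pos()),get_time())
E
```

```text
base [-0.23213932  0.61408427 -0.65953109]
[ 0.69149526 -0.80026752 -0.8825741 ] [56.03889868  0.49972987  6.26001954] 14.9667
```

```bash
python3 - <<'E'
from h import *
def F(n=6):
    v=[]
    for _ in range(n): v.append(fx()); r.sleep(.02)
    return np.mean(v,0)
b=F();print("b",b)
np.save("b.npy",b)
r.movel(cw(46,.5,6.2),speed=.04);print(F()-b)
r.movel(cw(38,.5,6.2),speed=.03);print(F()-b)
x=38
for x in range(32,-9,-6):
    r.movel(cw(x,.5,6.2),speed=.04);f=F(3)-b;print(x,np.round(f,1))
    if np.abs(f).max()>4: break
m,im=snap("wrist","drag");cv2.imwrite("pics/dragc.png",cv2.resize(im[120:270,230:410],None,fx=3,fy=3))
print(wc(get_tcp_pos()),get_time())
E
```

```text
b [ 0.04375502  0.0823665  -1.04746313]
[-0.02409165 -0.13981324  0.37681874]
[-0.34972302 -0.13778965 -0.07718003]
32 [ 0.  -0.   0.4]
26 [-0.1 -0.3  0.3]
20 [0.2 0.2 0.6]
14 [-0.2  0.1  0.3]
8 [ 0.  -0.2  0.5]
2 [-0.2 -0.2  0.5]
-4 [0.3 0.  0.3]
[-4.04463084  0.54669366  6.21782457] 18.5833
```

View pics/dragc.png

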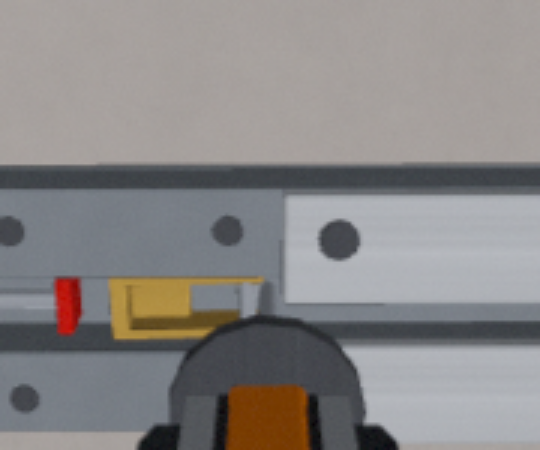

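The key is hooked, with its front face at crop column 110 and the red pad face at 80, so about 7 mm remain. I'll feel for the stop in small steps.

```bash
python3 - <<'E'
from h import *
b=np.load("b.npy")
def F(n=6):
    v=[]
    for _ in range(n): v.append(fx()); r.sleep(.02)
    return np.mean(v,0)
r.movel(cw(-9,.5,6.2),speed=.03)
b=F(8);x=-9.;k=0
while x>-24:
    f=(F(4)-b)
    print(round(x,2),np.round(f,1),round(get_time(),2))
    if f[0]>5.6: break
    x-=.3 if f[0]>4.5 else .5
    r.movel(cw(x,.5,6.2),speed=.015)
for i in range(6):
    r.sleep(.12);f=F(4)-b;print("hold",np.round(f,1),round(get_time(),2))
    if f[0]>7.5: x+=.3;r.movel(cw(x,.5,6.2),speed=.015)
    if f[0]<5: x-=.3;r.movel(cw(x,.5,6.2),speed=.015)
print(wc(get_tcp_pos()))
m,im=snap("wrist","hold");cv2.imwrite("pics/holdc.png",cv2.resize(im[120:270,230:410],None,fx=3,fy=3))
E
```

```text
-9.0 [-0.1  0.2 -0.1] 19.1
-9.5 [-0.4  0.2  0.1] 19.42
-10.0 [0.  0.2 0.2] 19.73
-10.5 [-0.3  0.2  0. ] 20.05
-11.0 [0.1 0.3 0.6] 20.37
-11.5 [ 0.2  0.  -0.4] 20.68
-12.0 [-0.5  0.3 -0.3] 21.0
-12.5 [0.3 0.1 0.5] 21.32
-13.0 [0.1 0.2 0.1] 21.63
-13.5 [ 0.7 -0.5  0. ] 21.95
-14.0 [ 0.7 -0.6 -0.3] 22.27
-14.5 [ 1.3 -0.2 -0.4] 22.58
-15.0 [2.2 0.3 0.2] 22.9
-15.5 [ 2.9 -0.1  0.4] 23.22
-16.0 [ 3.4 -0.   0.6] 23.53
-16.5 [ 4.9 -0.2  0.6] 23.85
-16.8 [ 4.9 -0.6  0.6] 24.17
-17.1 [ 5.4 -0.   0.4] 24.48
-17.4 [ 5.4 -0.1  0.1] 24.8
-17.7 [ 6.1 -0.5  0.3] 25.12
hold [ 5.8 -0.2  0.6] 25.3
hold [ 5.9 -0.5  0.2] 25.48
hold [ 6.  -0.6  0.4] 25.67
hold [ 5.8 -0.5  0.3] 25.85
hold [ 6.1 -0.3  0.2] 26.03
hold [ 6.8 -0.6  0.3] 26.22
[-16.94221929   0.48724894   6.44902691]
```

View pics/holdc.png

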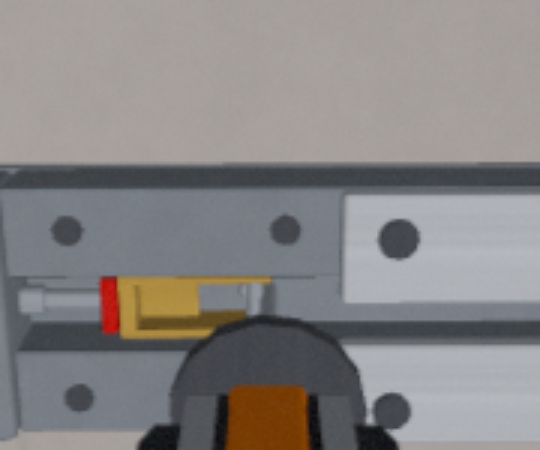

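The key bears on the pad, which touches it at columns 103–120, and it was held at about 6 N for over a second. Now I'll unhook and return the pick.

```bash
python3 - <<'E'
from h import *
def F(n=4):
    v=[]
    for _ in range(n): v.append(fx()); r.sleep(.02)
    return np.mean(v,0)
r.movel(cw(-10,.5,6.3),speed=.03);print(F())
r.movel(cw(2,.5,6.3),speed=.03);print(F())
r.movel(cw(2,.5,12),speed=.03);print(F())
r.movel(cw(2,.5,80),speed=.1);print(F())
m,im=snap("wrist","unh")
S=[.5155,-.1099]
r.move_ptp(S+[.165],down(83));r.sleep(.2);print(get_tcp_pos(),get_time());m2,im2=snap("wrist","instand")
print(proj(m2,S+[.066]),proj(m2,[*S,.165-.076]))
cv2.imwrite("pics/two.png",np.hstack([im[100:400,150:490],im2[100:400,150:490]]))
E
```

```text
[ 0.22339212  0.04837641 -0.35807911]
[-0.05992086 -0.42361582 -0.87830316]
[-0.02361488 -0.07901943 -0.99873047]
[-0.06553492  0.26454295 -0.90354379]
[ 0.51606051 -0.10815543  0.16475394] 29.8917
[317.9484806  207.21861413] [317.87093462 217.78716527]
```

View pics/two.png

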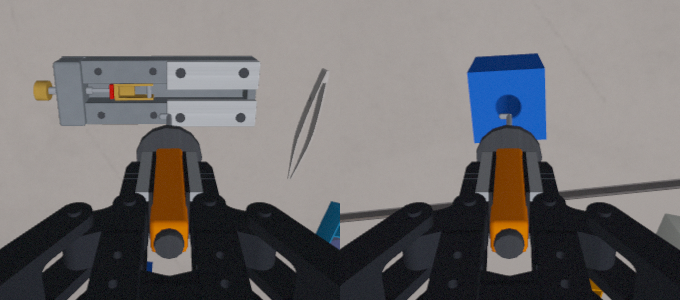

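On the left, the key lies in the window next to the pad. On the right, the foot at (507,117) is over the hole at (508,105), as expected from parallax. I'll insert it and release.

```bash
python3 - <<'E'
from h import *
S=[.5155,-.1099]
r.movel(S+[.150],speed=.05);r.sleep(.1);b=fx()
ok=True
for z in(.135,.12,.105,.092,.085,.0825):
    r.movel(S+[z],speed=.06);f=fx()-b
    if np.abs(f).max()>6: print("contact",z,f);ok=z<.086;break
print(ok,fx()-b,get_tcp_pos(),get_time())
if ok:
    fingers.open_jaws();r.movel(S+[.2],speed=.12);r.sleep(.3)
    r.move_ptp([.47,-.03,.24],down(83));r.sleep(.2)
    m,im=snap("wrist","end");t=cams.grab_frame("scene");print(get_time())
    cv2.imwrite("pics/endc.png",np.vstack([im[::1],cv2.resize(t[150:280,220:420],None,fx=1.5,fy=1.5).copy() if 0 else np.pad(cv2.resize(t[150:280,220:420],(300,195)),((0,0),(0,340),(0,0)))]))
E
```

```text
True [0.33143286 0.4413457  0.07587497] [ 0.51550089 -0.10990045  0.08246493] 32.575
35.4833
```

View pics/endc.png

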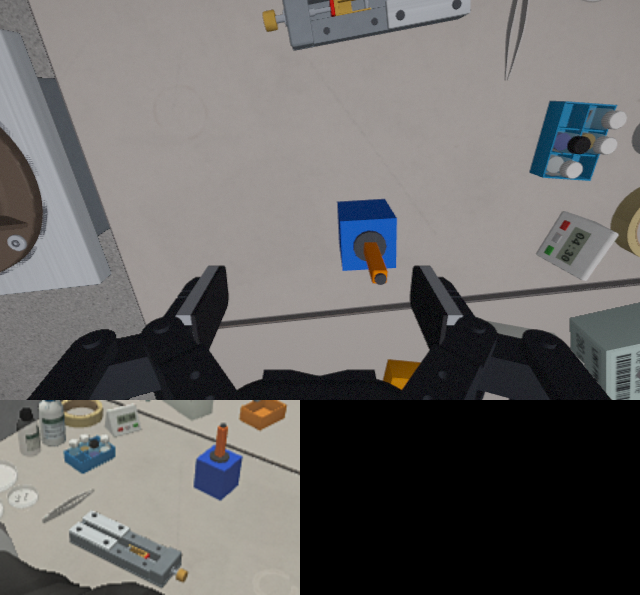

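The pick stands upright in its stand at (370,247) with the collar down, and the key lies in the window next to the red pad at (350,5). Handing in.

```bash
python3 -c "
from workcell import *
print(workorder.close_job())"
```

```text
the job is handed in; nothing more can be done
None
```

I drew the key into the window, held it against the red stop at about 6 N for roughly a second, and put the pick back upright in its stand; the job was handed in after about 36 s, but no verdict came back.

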